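Build and pin an electrolysis cell stack on the bench stage

ROBOT

A 6-joint arm with a two-finger parallel gripper is mounted at the origin on the work surface. World frame = base frame: x ahead of the robot, y to its left, z up, the work surface at z = 0. Lengths are in m, angles in rad, forces in N, time in s.
With the tool pointing down it reaches from about 0.35 to 0.85 m from the base axis. Payload 8.1 kg.
Tool frame: the origin (TCP) lies at the centre of the arm's flange, where the gripper is bolted on; the fingertips stand 186 mm ahead of it and the grasp point (between the pads) lies 167 mm ahead of it; z points along the fingers, y is the direction in which the jaws open and shut (so a half turn about z gives the same grasp; the last joint's range is limited). The gripper opens to 93 mm and grips with 3 to 60 N. Pads are 15 mm wide; open, the fingers measure 128 mm over their backs; the gripper's body (75 mm by 188 mm) begins 65 mm behind the grasp point.
Start: joints at [1.157, 0.13, 1.488, -0, 1.523, -0.085], TCP at [0.194, 0.568, 0.405] pointing down, gripper open.
Joint ranges: [-2.96, 2.96], [-0.89, 2.26], [0.02, 2.5], [-1.34, 4.48], [0, 2.73], [-2.66, 2.66]. Speed limits (rad/s): [2.39, 2.39, 2.79, 3.14, 3.14, 3.14].

INTERFACE

Orientations are given as a rotation vector (axis times angle).
In Python, from plant import robot, viewer, order gives the robot as it stands.
- The arm moves only by the tool apply_moves, never from a script. Its argument "deltas" is a list of rows, each a list of 3 entries, a list of its own where there are three numbers: the finger opening in mm, from 0 to 93, then the shift along the tool's x, y, z in mm, then the turn about the tool's z in rad. In form: [[grip, [dx, dy, dz], yaw], ...]. A call has 1 to 5 rows; each row shifts and turns the commanded pose from where the row before left it, along the tool's axes as they then stand; what a row does not reach is not made up. A row lasts 1/8 s, in which the tool goes at most 62.5 mm and 10.7 degrees, less where a joint would pass 70% of its speed; a pose out of reach is approached as far as the arm can. A call is refused whole if a number of a shift passes 62.5 or a number of a turn 0.188, either way. A call with a gripper value outside its range is refused whole. The fingers move at their own pace and stop on an object; "grip_force" is the grip in N (left out, the last holds). Time passes only in rows, so rows that do not move let the fingers close. It gives the time, the measured TCP pose, the force and the opening at its end, in the units of the state.
- robot.read_state(): the state, without advancing time (a new reading comes with each control period).
- viewer.read_camera(name): name is "side" or "top" or "wrist"; returns the picture (384x512x3 uint8, blue, green, red); there is no depth.
- viewer.get_calibration(name): a dict with "fx", "fy", "cx", "cy" (pixels), "R" (3x3) and "t" (3): a world point X has camera coordinates R X + t. Camera axes: x right, y down, z forward; pixel columns grow to the right and rows downward; lengths in m; the calibration is good to about 2 mm. A picture is of the moment at which its call begins: read the wrist's pose just before it. get_calibration takes no time and is no camera call; for the wrist camera it gives the pose at the moment of the call.
- order.close_job(): hands the job in, once; it reports no verdict.
The state is a dict: "t": time; "q": joint angles; "dq": joint speeds; "joint_torque": joint torques, N m; "tool_pos": TCP position; "orientation": TCP orientation; "force": force on the tool from outside, world axes, zero at the start; "wrist_torque": the same for the moment, N m; "opening": finger opening in m.
Only numpy, scipy, OpenCV 4.12 (cv2) and the standard library are available. Lean on these libraries where they do the work, as an engineer would, in place of code of your own. Each camera call takes 0.05 s, during which the arm holds its last target. There are 200 camera calls.

TASK

Push the sticky blue carriage along its rail right up against its hidden end stop, then turn the orange clamp knob fully clockwise to lock it there. Then lay all the loose cell plates that are there flat on the carriage, one on another over the floating end plate with their holes over the bores, and drive the two tapered pins fully home, one down through the whole stack into each bore, so that all the plates are pulled into line. Leave the beaker, the jar and the screwdriver alone.

Things in the scene. Friction and masses are not known exactly. Their poses are not given: they have to be found in the camera images.
- carriage (a joint): travel of the blue carriage along its straight rail, in m, growing in the direction of point push_face's +y; 0 at the free end. It starts well away from the end stop. It sticks: it takes about 9 N to move it and it stays where it is left. The end stop is hidden inside the rail; the carriage cannot go past it, more than 80 mm and less than 160 mm beyond its start.
- push_face (a point): middle of the rear end face of the blue carriage block, the face to push on; its +y points along the rail towards the end stop, +z up. The block is 68 mm wide (x), 160 mm long (y) and 38 mm high; this point is 19 mm below its top and 37 mm above the bench. Behind it there is only the low rail, whose top is 17 mm above the bench.
- nest (a point): centre of the top face of the carriage block, 56 mm above the bench; y along the rail and along the line of the two bores, z up. The stack is built above it: the floating end plate, 10 mm thick, lies on the face, the loose plates go on that, long way along y. Six thin steel guide posts (6 mm diameter, 48 mm tall from this face) stand loosely round the stack: at x = +-31, y = +-40 mm, and x = 0, y = +-74.5 mm.
- bore_a (a point): centre of the mouth of one bore in the carriage block's top face (at nest y = -48 mm): 16 mm diameter, vertical, blind, 32 mm deep; a pin is fully home when its tip stands on the bottom. The grip of a pin that is home starts 54 mm above this face, above any stack.
- bore_b (a point): the other bore, the same, at nest y = +48 mm.
- floater_hole_a (a point): centre of the upper mouth of the 16 mm hole of the floating end plate that belongs over bore_a. The floating end plate is the bare aluminium plate 44 x 130 x 10 mm already on the block: it cannot come off but floats a few mm sideways and turns a little, against light friction (0.5 N), so that its holes start up to about 4 mm out of line with the bores.
- floater_hole_b (a point): the same for the hole that belongs over bore_b.
- clamp (a joint): angle of the orange clamp knob in rad: 0 is open (its steel finger lies along the rail, out of the way), and it turns clockwise seen from above to 1.57, where the steel finger stands across the rail behind the carriage's rear face and locks it at the end stop. It counts as locked above 1.35. It can only pass when the carriage is against the end stop; friction about 0.12 N m. It stays where it is left.
- clamp_grip (a point): centre of the orange knob's bar, on the turning axis, 94 mm above the bench. The bar is 50 mm long along this point's x, 12 mm wide along its y and 32 mm high (its top is 14 mm above this point, its underside 18 mm below it).
- plate_black: black loose cell plate, 44 x 130 x 10 mm (its own x, y, z), with two 16 mm through holes on its centre line 48 mm to either side of the middle (its own y = -48 and +48 mm). Same either way round; it already lies the right way up. Origin at the centre of its underside. May be absent. About 0.14 kg. It starts lying flat on the bench.
- plate_copper: copper-coloured loose cell plate, 44 x 130 x 10 mm (its own x, y, z), with two 16 mm through holes on its centre line 48 mm to either side of the middle (its own y = -48 and +48 mm). Same either way round; it already lies the right way up. Origin at the centre of its underside. May be absent. About 0.14 kg. It starts lying flat on the bench.
- plate_green: green loose cell plate, 44 x 130 x 10 mm (its own x, y, z), with two 16 mm through holes on its centre line 48 mm to either side of the middle (its own y = -48 and +48 mm). Same either way round; it already lies the right way up. Origin at the centre of its underside. May be absent. About 0.14 kg. It starts lying flat on the bench.
- plate_yellow: yellow loose cell plate, 44 x 130 x 10 mm (its own x, y, z), with two 16 mm through holes on its centre line 48 mm to either side of the middle (its own y = -48 and +48 mm). Same either way round; it already lies the right way up. Origin at the centre of its underside. May be absent. About 0.14 kg. It starts lying flat on the bench.
- pin_1: steel alignment pin standing in the rack, red grip on top. Origin at the centre of its tip (lower end), z up along the pin. From the tip: a taper from 5 mm to 15 mm diameter over the first 20 mm, a 15 mm shank up to 86 mm, then a round red grip of 22 mm diameter from 86 to 122 mm. About 0.18 kg. In the rack the tip is 42 mm below the rack's top. The two pins are alike.
- pin_2: steel alignment pin standing in the rack, red grip on top. Origin at the centre of its tip (lower end), z up along the pin. From the tip: a taper from 5 mm to 15 mm diameter over the first 20 mm, a 15 mm shank up to 86 mm, then a round red grip of 22 mm diameter from 86 to 122 mm. About 0.18 kg. In the rack the tip is 42 mm below the rack's top. The two pins are alike.
- rack: grey pin rack fixed to the bench, 60 x 120 x 50 mm (its own x, y, z); origin at the centre of its underside. Two 16.5 mm blind holes, 42 mm deep, at its own y = -32 and +32 mm on its centre line, each holding a pin.
- beaker: glass beaker, 66 mm diameter, 85 mm high, a bystander; origin at the centre of its underside.
- reagent: jar with a blue cap, 60 mm diameter, 130 mm high, a bystander; origin at the centre of its underside.
- hex_driver: screwdriver lying on the bench, a bystander.
There are look-alikes about, which are no part of the job. Several things have the shape of the plate_yellow; the one meant has the colours described above.

How it is judged:
On the way, in this order (a step that is already met when the one before it is completed fails the run):
1. the carriage is pushed against its end stop (value of joint carriage above 0.146 m), for 0.2 s.
2. the clamp knob is turned to lock the carriage at the stop (value of joint carriage above 0.146 m and value of joint clamp above 1.35 rad), for 0.2 s.
3. all the loose plates lie on the carriage over the floating end plate (horizontal distance between each of plate_black, plate_copper, plate_green, plate_yellow and nest below 0.01 m and z of plate_black in the frame of nest between 0.007 and 0.044 m and z of plate_copper in the frame of nest between 0.007 and 0.044 m and z of plate_green in the frame of nest between 0.007 and 0.044 m and z of plate_yellow in the frame of nest between 0.007 and 0.044 m), for 0.2 s.
At the end, for the whole second after the job is handed in: Carriage within 4 mm of its stop, clamp above 1.35 rad, each loose plate flat on the stack within 2.5 mm and 0.03 rad of the nest, floating holes within 2 mm of the bores, a pin upright in each bore, within 2.5 mm of its axis and 3 mm of the bottom, all at rest (all of step 2 and horizontal distance between each of plate_black, plate_copper, plate_green, plate_yellow and nest below 0.0025 m and z of plate_black in the frame of nest between 0.007 and 0.044 m and angle between the y axis of each of plate_black, plate_copper, plate_green, plate_yellow and the y axis of nest, either way round below 0.03 rad and angle between each of plate_black, plate_copper, plate_green, plate_yellow's own z axis and vertical below 0.05 rad and linear speed of each of plate_black, plate_copper, plate_green, plate_yellow, pin_1, pin_2 below 0.01 m/s and z of plate_copper in the frame of nest between 0.007 and 0.044 m and z of plate_green in the frame of nest between 0.007 and 0.044 m and z of plate_yellow in the frame of nest between 0.007 and 0.044 m and horizontal distance between floater_hole_a and bore_a below 0.002 m and horizontal distance between floater_hole_b and bore_b below 0.002 m and (((horizontal distance between pin_1 and bore_a below 0.0025 m and z of pin_1 in the frame of bore_a below -0.029 m and angle between pin_1's own z axis and vertical below 0.07 rad) and (horizontal distance between pin_2 and bore_b below 0.0025 m and z of pin_2 in the frame of bore_b below -0.029 m and angle between pin_2's own z axis and vertical below 0.07 rad)) or ((horizontal distance between pin_1 and bore_b below 0.0025 m and z of pin_1 in the frame of bore_b below -0.029 m and angle between pin_1's own z axis and vertical below 0.07 rad) and (horizontal distance between pin_2 and bore_a below 0.0025 m and z of pin_2 in the frame of bore_a below -0.029 m and angle between pin_2's own z axis and vertical below 0.07 rad)))); the robot touches nothing.
It fails at once if the beaker is knocked over or shoved away (distance of beaker from where it was at the start of the episode above 0.04 m or angle between beaker's own z axis and vertical above 0.5 rad).
It fails at once if the jar is knocked over or shoved away (distance of reagent from where it was at the start of the episode above 0.04 m or angle between reagent's own z axis and vertical above 0.5 rad).
It fails at once if the screwdriver is knocked over or shoved away (distance of hex_driver from where it was at the start of the episode above 0.04 m).
Of plate_black, plate_copper, plate_green, plate_yellow only 3 to 4 are there at a start; the rules pass over those that are not, and their reading is None.
At some moment in a run one of plate_black, plate_copper, plate_green, plate_yellow may be knocked a few centimetres aside while the robot is not near it.
It also fails if it takes over 210 s, if anything falls off the work surface, if the arm or the gripper's body presses on something with over 40 N, if the wrist force passes 120 N, or if a joint passes its speed limit or range.

## Working session

There is one attempt and no reset: what is moved stays moved. The work goes in short steps, Python scripts to look and compute and a tool call to move; the robot and the scene stay as the last step left them, time stands still between calls to the robot, and variables do not carry over. Pictures are saved under pics/ and viewed, about 12 in all and at most 16, crops included, and the job is handed in when it is done.

Besides the shell and the picture viewer there is one more tool, called in YAML: its name, and indented under it one key for each argument. apply_moves: Moves the arm, as the interface text tells. Its arguments: {"type":"object","properties":{"deltas":{"type":"array"},"grip_force":{"type":"number"}},"required":["deltas"]}

```bash
ls; mkdir -p pics; python3 - <<'E'
from plant import robot, viewer
import cv2
for n in ["top","side"]:
    im=viewer.read_camera(n); cv2.imwrite(f"pics/{n}0.png",im)
    c=viewer.get_calibration(n); print(n,c)
print(viewer.get_calibration("wrist")); print(robot.read_state())
E
```

```text
pics
top {'fx': 388.042614202313, 'fy': 388.042614202313, 'cx': 259.14762794262566, 'cy': 192.8188112212183, 'R': array([[ 0.01597015, -0.9998653 , -0.00378611],
       [-0.98829752, -0.01521066, -0.15177832],
       [ 0.15170028,  0.00616572, -0.98840731]]), 't': array([-0.04142059,  0.5544594 ,  1.07670286])}
side {'fx': 367.2993174188448, 'fy': 367.2993174188448, 'cx': 255.19746754481574, 'cy': 190.53109822082973, 'R': array([[ 0.82924527, -0.55849876,  0.02077071],
       [-0.26522691, -0.42597151, -0.86498726],
       [ 0.49194204,  0.71177764, -0.50136376]]), 't': array([-0.44138019,  0.19951717,  0.82338115])}
{'fx': 276.38077632798615, 'fy': 276.38077632798615, 'cx': 258.2415945229906, 'cy': 188.883312283132, 'R': array([[ 0.32205249,  0.94671986, -0.00192376],
       [ 0.91051288, -0.30917782,  0.27454577],
       [ 0.25932315, -0.09016975, -0.96157211]]), 't': array([-0.60066923, -0.032735  ,  0.39206978])}
{'t': 0.1, 'q': array([ 1.15661703e+00,  1.31081139e-01,  1.48914073e+00, -3.47733065e-05,
        1.52295734e+00, -8.53723397e-02]), 'dq': array([-0.00213824, -0.00094939, -0.00270347,  0.00275735,  0.00026094,
        0.00083209]), 'joint_torque': array([ 9.25627319e-04, -5.61339605e+01, -4.93094516e+01,  7.70291314e-02,
        2.90000334e-02, -9.94115817e-05]), 'tool_pos': array([0.19364099, 0.56769234, 0.40381105]), 'orientation': array([-5.14103800e-01, -3.09887774e+00,  2.42803282e-03]), 'force': array([-0.50722669, -0.60010458, -0.2993889 ]), 'wrist_torque': array([ 0.01778909, -0.00947433, -0.05974398]), 'opening': 0.09308123155825807}
```

View pics/top0.png

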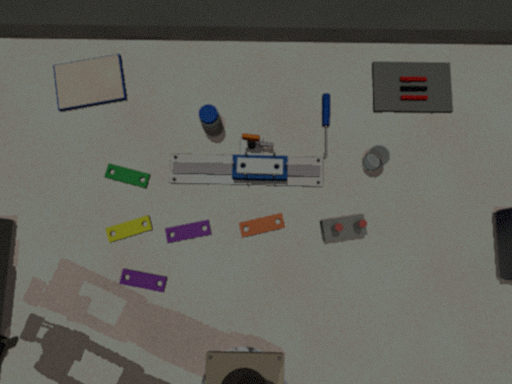

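View pics/side0.png

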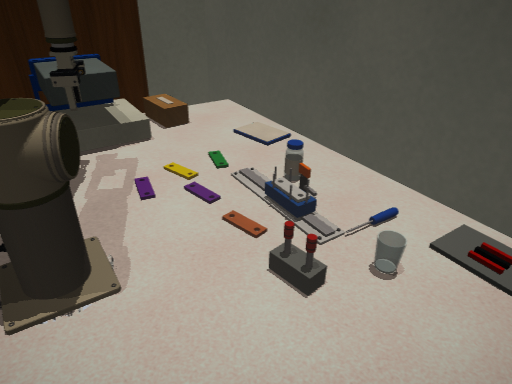

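The top view shows green (128,176), yellow (130,229) and copper/orange (262,225) plates. There are two purple plates at (188,232) and (144,280), which are look-alikes, and no black plate. The carriage is at (260,167), the knob at (251,140), the pins at (338,227) and (361,223), the jar at (210,118), the driver at (326,125) and the beaker at (375,160).

```bash
cat > h.py <<'E'
from plant import robot, viewer, order
import cv2, numpy as np
from scipy.spatial.transform import Rotation as Rn
def snap(n):
    c=viewer.get_calibration(n); return viewer.read_camera(n),c
def ray(c,u,v,z):
    R,t=np.array(c["R"]),np.array(c["t"]); o=-R.T@t
    d=R.T@np.array([(u-c["cx"])/c["fx"],(v-c["cy"])/c["fy"],1]); return o+d*(z-o[2])/d[2]
def proj(c,X):
    p=np.array(c["R"])@np.array(X)+c["t"]; return np.array([c["fx"]*p[0]/p[2]+c["cx"],c["fy"]*p[1]/p[2]+c["cy"]])
HSV={"green":((45,80,40),(80,255,255)),"yellow":((22,110,60),(36,255,255)),"copper":((3,110,60),(19,255,255)),"purple":((130,80,40),(165,255,255)),
 "blue":((100,130,40),(125,255,255)),"red":((0,120,50),(3,255,255))}
def blobs(im,name,amin=30):
    m=cv2.inRange(cv2.cvtColor(im,cv2.COLOR_BGR2HSV),*HSV[name])
    cs,_=cv2.findContours(m,cv2.RETR_EXTERNAL,cv2.CHAIN_APPROX_NONE)
    return sorted([k for k in cs if cv2.contourArea(k)>amin],key=cv2.contourArea,reverse=True)
def plate(c,k,z):
    """centre, yaw of long axis, size of a contour cast on plane z"""
    P=np.array([ray(c,u,v,z)[:2] for u,v in k[:,0,:]],np.float32)
    (x,y),(w,h),a=cv2.minAreaRect(P*1000)
    if w<h: a+=90
    a=(np.deg2rad(a)+np.pi/2)%np.pi-np.pi/2
    return np.round([x/1000,y/1000],4),round(float(a),3),np.round(sorted((w,h)),1)
def st():
    s=robot.read_state(); R=Rn.from_rotvec(s["orientation"]).as_matrix()
    y=R[:,1]; return s,R,np.arctan2(y[1],y[0])
def moves(goal,yaw_jaw=None):
    """mm in tool axes to bring TCP to goal, and turn about tool z so that jaw axis has world yaw (mod pi)"""
    s,R,a=st(); d=R.T@(np.array(goal)-s["tool_pos"])*1000
    dy=0 if yaw_jaw is None else -((yaw_jaw-a+np.pi/2)%np.pi-np.pi/2)
    return np.round(d,1),round(float(dy),3)
E
python3 - <<'E'
from h import *
im=cv2.imread("pics/top0.png"); c=viewer.get_calibration("top")
for n in HSV:
    z=.01 if n in("green","yellow","copper","purple") else .056
    for k in blobs(im,n):
        print(n,k[:,0].mean(0).round(1),cv2.contourArea(k),*plate(c,k,z))
a=cv2.resize(im[90:260,160:390],None,fx=3.4,fy=3.4,interpolation=cv2.INTER_CUBIC)
cv2.imwrite("pics/c1.png",cv2.convertScaleAbs(a,alpha=1.5)); 
s=cv2.imread("pics/side0.png")[130:250,210:370]
cv2.imwrite("pics/c2.png",cv2.convertScaleAbs(cv2.resize(s,None,fx=5,fy=5,interpolation=cv2.INTER_CUBIC),alpha=1.3))
E
```

```text
green [127.  175.3] 553.0 [0.6069 0.3642] 1.327 [ 42.7 130.8]
yellow [128.5 228.4] 613.0 [0.4487 0.3484] -1.253 [ 44.3 130.1]
copper [261.3 224.8] 574.5 [ 0.4656 -0.0407] -1.325 [ 42.9 127. ]
copper [250.4 136.1] 53.0 [ 0.7339 -0.0032] 1.457 [13.2 52.5]
purple [142.6 279.9] 612.0 [0.302  0.2975] 1.396 [ 42.1 128.6]
purple [187.7 230.8] 561.5 [0.4442 0.1748] -1.357 [ 41.5 127.4]
blue [208.  113.6] 231.0 [0.7859 0.1217] 0.476 [50.  53.8]
blue [325.6 109.2] 151.5 [ 0.8058 -0.2256] -0.009 [17.7 92.8]
blue [246.2 161.9] 88.5 [ 0.628  -0.0124] 1.552 [ 68.6 116.2]
blue [259.  176.4] 80.0 [ 0.6017 -0.0316] -1.556 [11.7 74.6]
blue [281.9 166.9] 73.0 [ 0.6281 -0.0929] -0.034 [34.2 67.8]
red [413.9  96.9] 67.0 [ 0.8464 -0.4858] -1.556 [12.4 77.1]
red [410.6  78.3] 46.5 [ 0.9059 -0.4808] -1.557 [12.6 68. ]
```

View pics/c1.png

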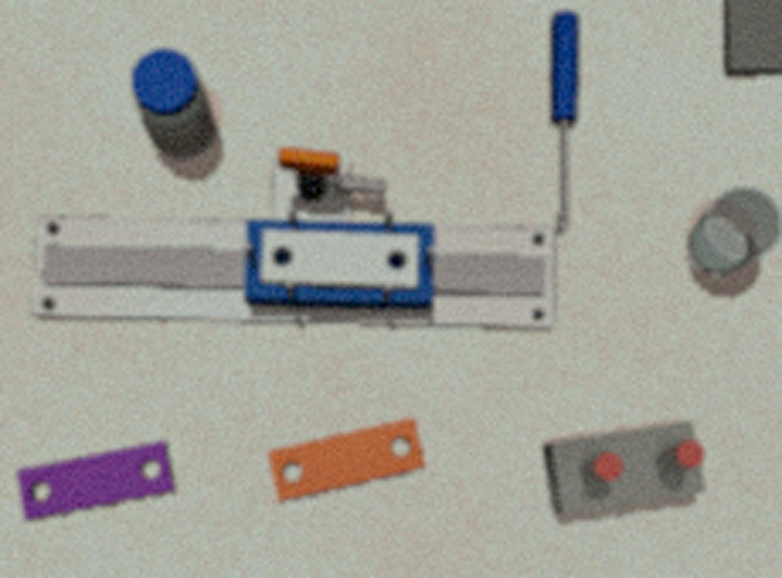

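View pics/c2.png

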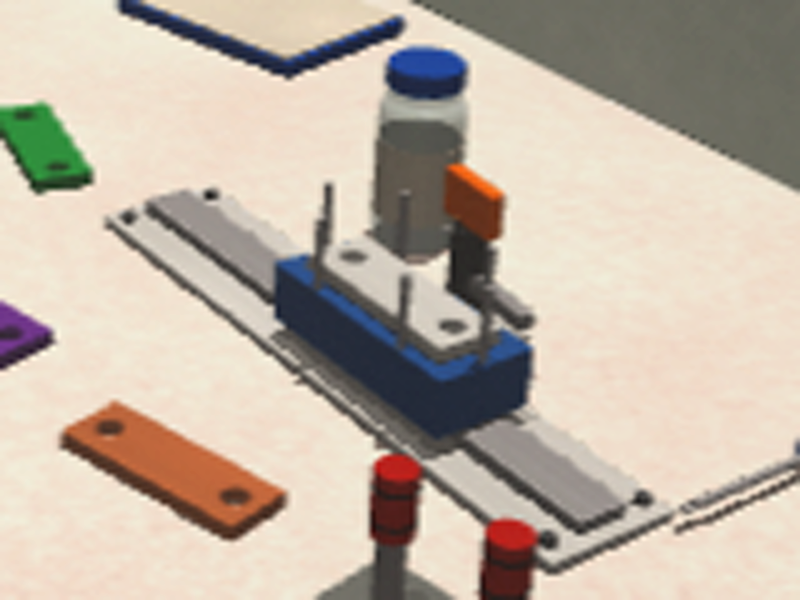

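The crops show the knob's finger pointing image-right (-y). Clockwise sweeps it towards the rail (-x), so the carriage goes image-left (+y world) and its rear face is the right end at crop (432,265). Candidates are: copper plate = orange at (262,225), yellow at (130,229), green at (128,176). The two purple ones are decoys and there is no black plate.

```bash
python3 - <<'E'
from h import *
c=viewer.get_calibration("top")
f=lambda u,v,z:ray(c,(u+.5)/3.4-.5+160,(v+.5)/3.4-.5+90,z)
print("car", [f(*p,.056)[:2].round(4) for p in [(247,221),(432,223),(434,295),(247,303)]])
a,b=f(33,316,.005),f(552,327,.005);print("rail",a,b,np.arctan2(*(a-b)[[1,0]]))
a,b=f(40,216,.005),f(556,230,.005);print("rail2",a,b,np.arctan2(*(a-b)[[1,0]]))
print("knob top",f(309,161,.108)); print("rack pins",f(609,466,.13),f(689,454,.13)); 
print("rack",[f(*p,.05)[:2].round(3) for p in[(546,442),(692,422),(704,488),(562,518)]])
print(st()[2])
E
```

```text
car [array([0.6634, 0.0466]), array([ 0.664 , -0.1107]), array([ 0.6017, -0.1127]), array([0.5925, 0.0448])]
rail [0.58761811 0.23695256 0.005     ] [ 0.5847839  -0.21987555  0.005     ] 1.5645922981692402
rail2 [0.67820729 0.23533684 0.005     ] [ 0.6723065  -0.22417902  0.005     ] 1.5579557272296356
knob top [ 0.70119592 -0.00672848  0.108     ]
rack pins [ 0.45504794 -0.24308435  0.13      ] [ 0.46525384 -0.30483071  0.13      ]
rack [array([ 0.48 , -0.207]), array([ 0.498, -0.329]), array([ 0.444, -0.337]), array([ 0.417, -0.22 ])]
1.2419911394609278
```

apply_moves:
  deltas:
    - [0,[0,0,0],-0.16]
    - [0,[0,0,0],-0.16]
    - [0,[-31,-50,0],0]
    - [0,[-31,-50,0],0]
    - [0,[-31,-50,0],0]
  grip_force: 20

```text
t: 0.72
tool_pos: [0.2858, 0.4155, 0.4042]
orientation: [-0.013, -3.141, 0.001]
force: [0.4, 0.5, 0.5]
opening: 0.0478
```

apply_moves:
  deltas:
    - [0,[-31,-52,0],0]
    - [0,[-31,-52,0],0]
    - [0,[-31,-52,0],0]
    - [0,[-31,-52,0],0]
    - [0,[-31,-52,0],0]

```text
t: 1.35
tool_pos: [0.4386, 0.1538, 0.4046]
orientation: [0.014, 3.142, 0.0]
force: [1.3, 0.8, -0.4]
opening: 0.0007
```

apply_moves:
  deltas:
    - [0,[-31,-52,0],0]
    - [0,[-31,-52,0],0]
    - [0,[-31,-52,0],0]
    - [0,[-31,-52,0],0]
    - [0,[0,0,0],0]

```text
t: 1.98
tool_pos: [0.5612, -0.057, 0.4034]
orientation: [-0.021, -3.14, 0.001]
force: [-0.6, 0.5, 0.3]
opening: 0.0002
```

```bash
python3 - <<'E'
from h import *
print(moves([.63,-.155,.220],1.561)); print(st()[0]["tool_pos"])
im,c=snap("wrist"); cv2.imwrite("pics/w1.png",cv2.convertScaleAbs(im,alpha=1.4)); print(-np.array(c["R"]).T@c["t"])
E
```

```text
(array([-70.5, -97. , 183.3]), -0.004)
[ 0.56119173 -0.05697901  0.40336503]
[ 0.48501224 -0.05437724  0.38453264]
```

View pics/w1.png

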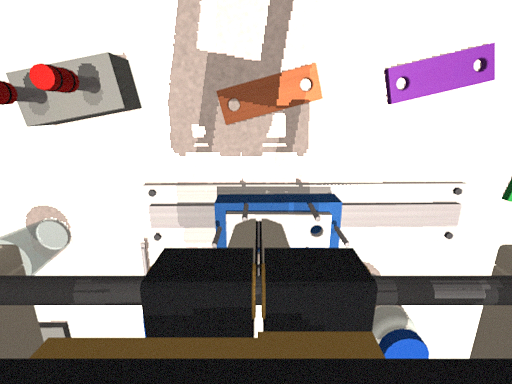

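The wrist view shows the carriage under the fingers and the copper plate at (270,95). The wrist camera sits about 76 mm on the -x side.

apply_moves:
  deltas:
    - [0,[-35,-49,20],0]
    - [0,[-35,-48,20],0]
    - [0,[0,0,55],0]
    - [0,[0,0,55],0]
    - [0,[0,0,33],0]

```text
t: 2.65
tool_pos: [0.6273, -0.1481, 0.2184]
orientation: [-0.012, -3.137, -0.003]
force: [1.1, 0.5, -0.5]
opening: 0.0004
```

apply_moves:
  deltas:
    - [0,[0,8,0],0]
    - [0,[0,8,0],0]
    - [0,[0,8,0],0]
    - [0,[0,8,0],0]
    - [0,[0,8,0],0]

```text
t: 3.28
tool_pos: [0.6301, -0.1111, 0.2251]
orientation: [0.014, 3.137, -0.006]
force: [-0.6, -9.3, 0.4]
opening: 0.0005
```

apply_moves:
  deltas:
    - [0,[0,10,0],0]
    - [0,[0,10,0],0]
    - [0,[0,10,0],0]
    - [0,[0,10,0],0]
    - [0,[0,10,0],0]

```text
t: 3.9
tool_pos: [0.6305, -0.0611, 0.2251]
orientation: [0.015, 3.137, -0.006]
force: [-0.5, -10.7, -1.1]
opening: 0.0006
```

apply_moves:
  deltas:
    - [0,[0,6,0],0]
    - [0,[0,6,0],0]
    - [0,[0,6,0],0]
    - [0,[0,6,0],0]
    - [0,[0,2,0],0]

```text
t: 4.53
tool_pos: [0.6307, -0.0348, 0.225]
orientation: [0.014, 3.137, -0.005]
force: [-1.1, -8.9, 0.4]
opening: 0.0007
```

apply_moves:
  deltas:
    - [0,[0,2,0],0]
    - [0,[0,2,0],0]
    - [0,[0,2,0],0]
    - [0,[0,2,0],0]
    - [0,[0,2,0],0]

```text
t: 5.15
tool_pos: [0.6308, -0.0251, 0.2251]
orientation: [0.014, 3.137, -0.005]
force: [-0.8, -9.7, 1.8]
opening: 0.0007
```

apply_moves:
  deltas:
    - [0,[0,2,0],0]
    - [0,[0,2,0],0]
    - [0,[0,2,0],0]
    - [0,[0,2,0],0]
    - [0,[0,2,0],0]

```text
t: 5.78
tool_pos: [0.6309, -0.0151, 0.225]
orientation: [0.014, 3.138, -0.005]
force: [-0.8, -8.8, 0.9]
opening: 0.0006
```

apply_moves:
  deltas:
    - [0,[0,2,0],0]
    - [0,[0,2,0],0]
    - [0,[0,2,0],0]
    - [0,[0,2,0],0]
    - [0,[0,2,0],0]

```text
t: 6.4
tool_pos: [0.631, -0.0105, 0.2253]
orientation: [0.018, 3.138, -0.02]
force: [-4.7, -45.7, 1.4]
opening: 0.0002
```

Stop reached: the force jumped to 46 N at y=-0.0105. Backing off, rising and turning for the knob grasp.

apply_moves:
  deltas:
    - [0,[0,-8,0],0]
    - [0,[0,-15,-5],0]
    - [0,[0,-20,-60],0]
    - [40,[-35,-25,-55],0.175]
    - [40,[-35,-10,-15],0.175]

```text
t: 7.02
tool_pos: [0.6951, -0.0866, 0.3584]
orientation: [0.567, 3.08, 0.0]
force: [0.4, 0.2, 0.2]
opening: 0.0157
```

apply_moves:
  deltas:
    - [40,[0,0,0],0.175]
    - [40,[0,0,0],0.175]
    - [40,[0,0,0],0.175]
    - [40,[0,0,0],0.175]
    - [40,[0,0,0],0.175]

```text
t: 7.65
tool_pos: [0.6936, -0.0854, 0.3524]
orientation: [1.823, 2.557, 0.002]
force: [-0.0, 0.4, -0.1]
opening: 0.04
```

apply_moves:
  deltas:
    - [40,[0,0,0],0.175]
    - [40,[0,0,0],0.175]
    - [40,[0,0,0],0]

```text
t: 8.02
tool_pos: [0.6936, -0.0855, 0.3521]
orientation: [2.233, 2.208, 0.002]
force: [1.0, -0.5, 0.1]
opening: 0.0403
```

```bash
python3 - <<'E'
from h import *
im,c=snap("wrist"); cv2.imwrite("pics/w2.png",cv2.convertScaleAbs(im,alpha=1.3)); s=st(); print(s[0]["tool_pos"],s[2],s[0]["q"])
for k in blobs(im,"copper"): print(k[:,0].mean(0),cv2.contourArea(k),plate(c,k,.108))
im,c=snap("top")
for k in blobs(im,"copper"): print(k[:,0].mean(0),cv2.contourArea(k),plate(c,k,.108))
E
```

```text
[ 0.6935563  -0.0855197   0.35189376] -0.008528308120492666 [-1.96064123e-01  4.21790955e-01  1.23994208e+00  1.61357245e-04
  1.47828471e+00 -1.87550487e-01]
[289.47496947 346.54578755] 6880.5 (array([ 0.729 , -0.2361]), -0.012, array([ 31.4, 362.1]))
[ 60.10273973 137.23630137] 4692.0 (array([ 0.5363, -0.0301]), -1.322, array([34.8, 90.3]))
[270.44295302 105.77852349] 911.5 (array([ 0.7046, -0.0055]), 1.439, array([12.5, 49. ]))
[181.54411765 291.00735294] 369.0 (array([ 0.6214, -0.1722]), 1.419, array([13.5, 61.5]))
[335.         290.34693878] 359.5 (array([ 0.7653, -0.1739]), -1.459, array([13.2, 61.8]))
[253.22222222 136.48148148] 36.5 (array([ 0.7024, -0.0145]), 1.457, array([12.4, 31.4]))
```

View pics/w2.png

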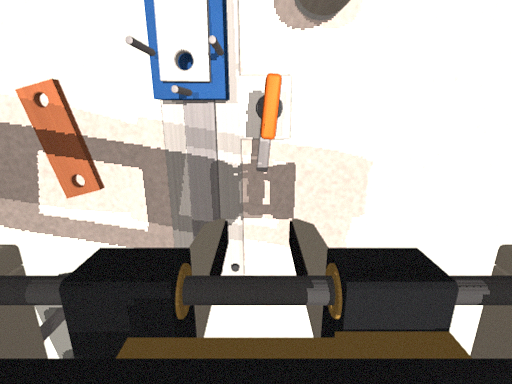

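The wrist view shows the orange bar at (270,106), the carriage with its rear face at row ~98 past the knob, and the finger pointing -y along the rail.

```bash
python3 - <<'E'
from h import *
print(moves([.7046,-.0055,.265],-.12))
E
```

```text
(array([80.2, 10.3, 86.6]), 0.112)
```

apply_moves:
  deltas:
    - [40,[40,5,0],0]
    - [40,[40,5.5,0],0]
    - [40,[0,0,0],0.112]
    - [40,[0,0,45],0]
    - [40,[0,0,42],0]

```text
t: 8.75
tool_pos: [0.7052, -0.0056, 0.2637]
orientation: [2.35, 2.082, 0.002]
force: [0.1, -0.6, -0.4]
opening: 0.04
```

apply_moves:
  deltas:
    - [0,[0,0,0],0]
    - [0,[0,0,0],0]
    - [0,[0,0,0],0]
    - [0,[0,0,0],0]
  grip_force: 25

```text
t: 9.25
tool_pos: [0.7049, -0.0059, 0.2668]
orientation: [2.355, 2.079, 0.0]
force: [-9.3, 0.5, 9.1]
opening: 0.0117
```

apply_moves:
  deltas:
    - [0,[0,-1.5,-2],0.1]
    - [0,[0,0,0],0.17]
    - [0,[0,0,0],0.17]
    - [0,[0,0,0],0.17]
    - [0,[0,0,0],0.17]

```text
t: 9.88
tool_pos: [0.7046, -0.0061, 0.2669]
orientation: [2.97, 1.018, 0.006]
force: [7.6, -2.5, -9.1]
opening: 0.0121
```

apply_moves:
  deltas:
    - [0,[0,0,0],0.17]
    - [0,[0,0,0],0.17]
    - [0,[0,0,0],0.17]
    - [0,[0,0,0],0.1]
    - [0,[0,0,0],0]

```text
t: 10.5
tool_pos: [0.7047, -0.0066, 0.2669]
orientation: [3.139, 0.085, 0.008]
force: [8.2, -3.2, -10.0]
opening: 0.0119
```

```bash
python3 - <<'E'
from h import *
s=st(); print(s[2],s[0]["wrist_torque"],s[0]["force"],s[0]["q"],s[0]["tool_pos"])
E
```

```text
-1.516658754970927 [-0.57840471 -1.2194488  -0.13294658] [  8.24063769  -3.21024402 -10.02964362] [-8.18173495e-02  4.98282411e-01  1.29850188e+00 -9.79280027e-04
  1.33982116e+00  1.43505931e+00] [ 0.70469806 -0.00659671  0.26693098]
```

apply_moves:
  deltas:
    - [0,[0,0,0],0.06]
    - [0,[0,0,0],0.05]
    - [0,[0,0,0],0.05]
    - [0,[0,0,0],0.05]
    - [0,[0,0,0],0]

```text
t: 11.12
tool_pos: [0.7043, -0.0066, 0.267]
orientation: [3.131, -0.242, 0.006]
force: [6.2, -4.7, -8.1]
opening: 0.0135
```

```bash
python3 - <<'E'
from h import *
s=st(); print(s[2],s[0]["wrist_torque"],s[0]["force"])
E
```

```text
-1.7251162293555797 [-0.79775764 -0.55871002  0.45944929] [ 6.16511521 -4.65616113 -8.12191666]
```

Knob torque changed sign and the bar began to slip in the jaws, so it is at its end. Releasing and going up to look.

apply_moves:
  deltas:
    - [40,[0,0,0],0]
    - [40,[0,0,0],0]
    - [40,[0,0,-60],-0.1]
    - [60,[0,0,-60],-0.18]
    - [60,[0,0,-15],-0.18]

```text
t: 11.75
tool_pos: [0.7044, -0.0056, 0.4087]
orientation: [3.101, 0.488, 0.016]
force: [-0.4, 0.3, -0.1]
opening: 0.0555
```

apply_moves:
  deltas:
    - [60,[0,0,0],-0.18]
    - [60,[0,0,0],-0.18]
    - [60,[0,0,0],-0.18]
    - [60,[0,0,0],-0.18]
    - [60,[0,0,0],-0.18]

```text
t: 12.38
tool_pos: [0.7035, -0.0055, 0.4016]
orientation: [2.582, 1.789, 0.002]
force: [0.4, -0.1, 0.4]
opening: 0.0596
```

apply_moves:
  deltas:
    - [60,[0,0,0],-0.18]
    - [60,[0,0,0],-0.18]
    - [60,[-10,-35,0],0]
    - [60,[0,-39,0],0]
    - [60,[0,0,0],0]

```text
t: 13.0
tool_pos: [0.6275, -0.0151, 0.4008]
orientation: [-2.226, -2.215, 0.001]
force: [1.0, -0.1, 0.1]
opening: 0.0598
```

```bash
python3 - <<'E'
from h import *
im,c=snap("wrist"); cv2.imwrite("pics/w3.png",cv2.convertScaleAbs(im,alpha=1.3)); s=st(); print(s[0]["tool_pos"],s[2],s[0]["q"][5])
for k in blobs(im,"blue",200): print(k[:,0].mean(0),cv2.contourArea(k),plate(c,k,.056))
t,c=snap("top")
for n in ["green","yellow","copper"]:
  for k in blobs(t,n,200): print(n,plate(c,k,.01))
E
```

```text
[ 0.62881338 -0.01521585  0.4015871 ] -0.004851952679211919 -0.10086967090433858
[260.65131579  82.88157895] 8802.0 (array([0.6303, 0.0837]), 1.565, array([ 67., 159.]))
[415.78282828  47.32828283] 3719.0 (array([0.796 , 0.1262]), -0.004, array([66.9, 73.6]))
green (array([0.607, 0.364]), 1.332, array([ 42.5, 129.5]))
yellow (array([0.4487, 0.3485]), -1.26, array([ 44. , 130.1]))
```

View pics/w3.png

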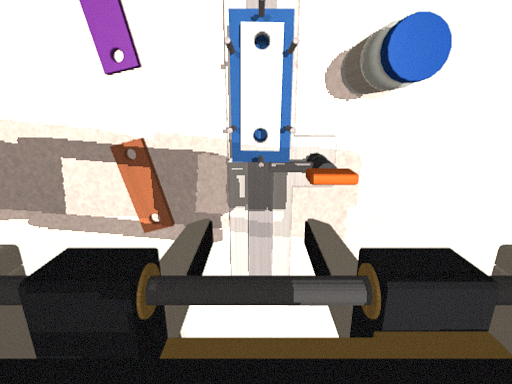

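The clamp bar is now across, with the steel finger over the rail behind the carriage (row ~165). The nest is at (0.630,0.084), yaw 1.565. Copper is at (142,185) in this view, so I'll measure it there.

```bash
python3 - <<'E'
from h import *
c=viewer.get_calibration("wrist"); im=cv2.convertScaleAbs(cv2.imread("pics/w3.png"),alpha=1/1.3)
for k in blobs(im,"copper",300): print(k[:,0].mean(0),cv2.contourArea(k),plate(c,k,.01))
# hole centres
g=cv2.imread("pics/w3.png")
for r in [(118,140,145,165),(142,205,165,228)]:
    x0,y0,x1,y1=r; 
    m=cv2.inRange(cv2.cvtColor(g[y0:y1,x0:x1],cv2.COLOR_BGR2HSV),(0,0,120),(180,70,255)); n,l,s_,ce=cv2.connectedComponentsWithStats(m)
    print([(s_[i,4],(ce[i]+[x0,y0]).round(1),ray(c,*(ce[i]+[x0,y0]),.01)[:2].round(4)) for i in range(1,n) if s_[i,4]>15])
print(moves([.4656,-.0407,.26],.246))
E
```

```text
[337.76411543 346.78544542] 6911.5 (array([ 0.7623, -0.3159]), -0.006, array([ 52. , 595.6]))
[142.51502146 184.58369099] 2910.5 (array([ 0.47  , -0.0407]), -1.324, array([ 47.6, 129.7]))
[331.58333333 176.325     ] 748.0 (array([ 0.7328, -0.026 ]), -0.004, array([22.8, 72.7]))
[371.06993007 290.18881119] 508.5 (array([ 0.8057, -0.2127]), -1.369, array([ 30.3, 103.3]))
[145.28395062 291.48765432] 464.0 (array([ 0.4553, -0.2106]), 1.362, array([ 30.5, 103.9]))
[(np.int32(33), array([122.1, 141.1]), array([0.449 , 0.0232])), (np.int32(66), array([131.3, 153.6]), array([0.4591, 0.0064]))]
[(np.int32(55), array([155.2, 217.3]), array([ 0.4816, -0.0861]))]
(array([ -26.3, -164.2,  141.6]), -0.251)
```

apply_moves:
  deltas:
    - [60,[-9,-54,0],0]
    - [60,[-9,-54,0],0]
    - [60,[-7,-52,20],0]
    - [60,[0,0,60],-0.125]
    - [60,[0,0,60],-0.125]

```text
t: 13.72
tool_pos: [0.4708, -0.0399, 0.2619]
orientation: [1.925, 2.475, 0.005]
force: [1.2, -0.1, -1.0]
opening: 0.0599
```

apply_moves:
  deltas:
    - [60,[0,0,0],0]
    - [60,[0,0,0],0]

```text
t: 13.98
tool_pos: [0.471, -0.0398, 0.2631]
orientation: [1.935, 2.472, 0.002]
force: [-0.7, 0.1, 1.3]
opening: 0.0599
```

```bash
python3 - <<'E'
from h import *
print(moves([.469,-.0405,.188],.247),st()[0]["tool_pos"])
E
```

```text
(array([-0.2, -2.3, 75.1]), -0.004) [ 0.47095367 -0.03975205  0.26310622]
```

apply_moves:
  deltas:
    - [60,[0,-2.3,40],0]
    - [60,[0,0,35],0]
    - [30,[0,0,0],0]
    - [30,[0,0,0],0]
    - [30,[0,0,0],0]
  grip_force: 25

```text
t: 14.6
tool_pos: [0.4687, -0.0404, 0.1882]
orientation: [1.932, 2.473, 0.003]
force: [-1.2, -1.0, 6.4]
opening: 0.0437
```

apply_moves:
  deltas:
    - [30,[0,0,0],0]
    - [30,[0,0,-40],0]
    - [30,[0,0,-60],0.125]
    - [30,[0,0,-40],0.125]
    - [30,[0,0,0],0]

```text
t: 15.22
tool_pos: [0.4688, -0.0404, 0.3311]
orientation: [2.223, 2.209, 0.008]
force: [0.1, 0.1, -1.8]
opening: 0.0438
```

```bash
python3 - <<'E'
from h import *
print(moves([.6303,.084,.33],-.006),st()[0]["tool_pos"],st()[0]["opening"])
im,c=snap("wrist")
for k in blobs(im,"copper",600): print(k[:,0].mean(0),cv2.contourArea(k))
E
```

```text
(array([125.4, 160.7,   2.4]), -0.0) [ 0.46879937 -0.04035815  0.33106875] 0.04378399947761777
[257.99069767 201.26744186] 10269.0
[300.03802281 346.8365019 ] 6964.5
[257.94936709 313.28481013] 1052.0
```

apply_moves:
  deltas:
    - [30,[31,40,0],0]
    - [30,[31,40,0],0]
    - [30,[31,40,0],0]
    - [30,[32,40.5,0],0]
    - [30,[0,0,0],0]

```text
t: 15.9
tool_pos: [0.6291, 0.0863, 0.3215]
orientation: [-2.22, -2.217, 0.005]
force: [-0.7, 0.4, -2.7]
opening: 0.0437
```

apply_moves:
  deltas:
    - [30,[0,0,0],0]

```text
t: 16.02
tool_pos: [0.6275, 0.084, 0.3233]
orientation: [-2.224, -2.216, 0.005]
force: [-1.1, -0.3, -1.6]
opening: 0.0437
```

```bash
python3 - <<'E'
from h import *
print(moves([.6303,.084,.255],-.006),st()[0]["tool_pos"])
im,c=snap("wrist"); cv2.imwrite("pics/w4.png",cv2.convertScaleAbs(im,alpha=1.3))
E
```

```text
(array([-0. ,  3.1, 68.3]), 0.002) [0.6274747  0.08404702 0.32334708]
```

View pics/w4.png

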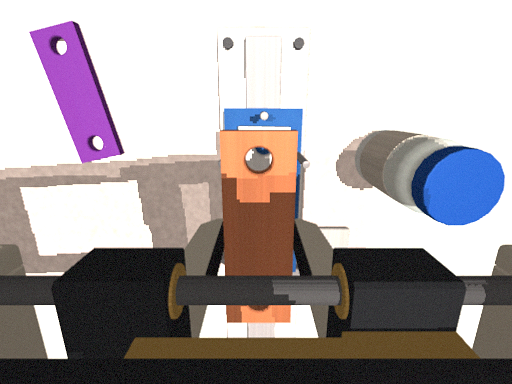

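Copper is held level, its near hole at (259,160), over the carriage. Lowering.

apply_moves:
  deltas:
    - [30,[0,3,0],0]
    - [30,[0,0,25],0]
    - [30,[0,0,20],0]
    - [30,[0,0,13],0]
    - [30,[0,0,5],0]

```text
t: 16.7
tool_pos: [0.6307, 0.0839, 0.2614]
orientation: [-2.226, -2.215, 0.002]
force: [0.1, 0.3, -2.0]
opening: 0.0439
```

```bash
python3 - <<'E'
from h import *
print(moves([.6303,.084,.255],-.006),st()[0]["tool_pos"],st()[0]["force"])
E
```

```text
(array([ 0.1, -0.4,  6.4]), 0.001) [0.63074256 0.08390278 0.26144446] [ 0.10631721  0.30262482 -2.00178645]
```

apply_moves:
  deltas:
    - [30,[0,0,3],0]
    - [30,[0,0,3],0]
    - [30,[0,0,1],0]

```text
t: 17.08
tool_pos: [0.6314, 0.0841, 0.2559]
orientation: [2.227, 2.216, 0.001]
force: [0.0, 0.1, -1.8]
opening: 0.0434
```

apply_moves:
  deltas:
    - [30,[0,-0.5,1.2],0]
    - [30,[0,0,1],0]
    - [30,[0,0,0],0]

```text
t: 17.45
tool_pos: [0.6311, 0.0841, 0.2542]
orientation: [2.226, 2.215, 0.002]
force: [0.1, 0.4, 2.9]
opening: 0.0436
```

apply_moves:
  deltas:
    - [58,[0,0,0],0]
    - [58,[0,0,0],0]
    - [58,[0,0,-50],0]
    - [58,[0,0,-56],0]
    - [58,[41,-45,0],0]

```text
t: 18.08
tool_pos: [0.5889, 0.1239, 0.3664]
orientation: [2.226, 2.206, 0.015]
force: [0.5, 0.8, -0.1]
opening: 0.0578
```

apply_moves:
  deltas:
    - [58,[41,-45,0],0]
    - [58,[41,-46,0],0]
    - [58,[41,-46,0],0]
    - [58,[0,0,0],0]
    - [58,[0,0,0],0]

```text
t: 18.7
tool_pos: [0.4496, 0.249, 0.3596]
orientation: [2.225, 2.217, 0.0]
force: [-0.6, 0.3, 0.6]
opening: 0.058
```

```bash
cat >> h.py <<'E'
def find(name,z=.01):
    im,c=snap("wrist")
    for k in blobs(im,name,1500):
        u=k[:,0]
        if u[:,1].max()<300 : print(name,u.min(0),u.max(0),plate(c,k,z))
    return im
E
python3 - <<'E'
from h import *
print(st()[0]["tool_pos"],st()[2]); im=find("yellow"); cv2.imwrite("pics/w5.png",cv2.convertScaleAbs(im,alpha=1.3))
t,c=snap("top")
for n,z in [("copper",.076),("yellow",.01),("green",.01)]:
  for k in blobs(t,n,150): print(n,plate(c,k,z))
E
```

```text
[0.44958398 0.24901556 0.3595723 ] -0.003988065516047603
yellow [218  21] [291 149] (array([0.4481, 0.3498]), -1.253, array([ 44.2, 130. ]))
copper (array([0.6306, 0.0861]), -1.556, array([ 46.3, 127.5]))
green (array([0.6096, 0.3644]), 1.333, array([ 37.1, 131. ]))
```

View pics/w5.png

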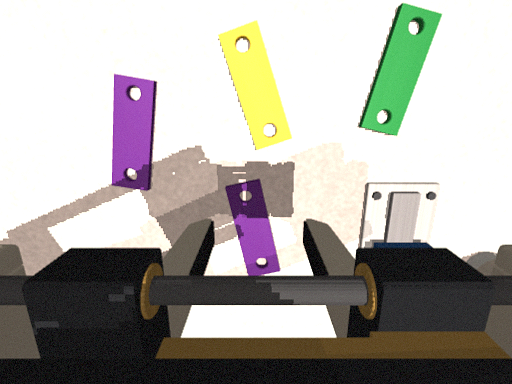

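Yellow is at (255,85), green at (400,68) and the purple decoys at (133,132) and (252,225).

apply_moves:
  deltas:
    - [58,[50,0,0],0]
    - [58,[51,-1.5,0],0]
    - [58,[0,0,50],-0.161]
    - [58,[0,0,50],-0.161]
    - [58,[0,0,0],0]

```text
t: 19.42
tool_pos: [0.4475, 0.3479, 0.2544]
orientation: [-1.844, -2.539, 0.015]
force: [0.2, -0.2, 0.7]
opening: 0.0575
```

```bash
python3 - <<'E'
from h import *
print(moves([.4481,.3498,.188],.318),st()[0]["tool_pos"])
E
```

```text
(array([ 1.8,  1.7, 66.4]), -0.004) [0.44754339 0.34789734 0.25441892]
```

apply_moves:
  deltas:
    - [58,[0,0,0],0]
    - [58,[0,0,0],0]

```text
t: 19.68
tool_pos: [0.45, 0.3503, 0.2625]
orientation: [1.846, 2.54, 0.007]
force: [0.7, -0.3, 0.4]
opening: 0.0579
```

```bash
python3 - <<'E'
from h import *
print(moves([.4481,.3498,.188],.318),st()[0]["tool_pos"])
E
```

```text
(array([ 0. , -2.3, 74.5]), -0.004) [0.44999194 0.35030609 0.2625022 ]
```

apply_moves:
  deltas:
    - [58,[0,-2.3,40],0]
    - [58,[0,0,34],0]
    - [58,[0,0,0],0]
    - [30,[0,0,0],0]
    - [30,[0,0,0],0]

```text
t: 20.3
tool_pos: [0.4469, 0.3496, 0.1868]
orientation: [1.843, 2.543, 0.003]
force: [-1.5, -0.9, 4.8]
opening: 0.0437
```

apply_moves:
  deltas:
    - [30,[0,0,0],0]
    - [30,[0,0,-40],0]
    - [30,[0,0,-60],0.161]
    - [30,[0,0,-45],0.161]
    - [30,[0,0,0],0]

```text
t: 20.92
tool_pos: [0.4476, 0.3501, 0.3357]
orientation: [2.228, 2.213, 0.013]
force: [0.3, 0.6, -1.2]
opening: 0.0435
```

apply_moves:
  deltas:
    - [30,[-44.5,30,0],0]
    - [30,[-44.5,30,0],0]
    - [30,[-44.5,30,0],0]
    - [30,[-44.5,30,0],0]
    - [30,[-44,30,0],0]

```text
t: 21.55
tool_pos: [0.5954, 0.1249, 0.3285]
orientation: [-2.224, -2.216, 0.003]
force: [0.7, 0.8, -0.9]
opening: 0.0437
```

apply_moves:
  deltas:
    - [30,[-43,30,0],0]
    - [30,[0,0,0],0]
    - [30,[0,0,0],0]
    - [30,[0,0,0],0]

```text
t: 22.05
tool_pos: [0.6243, 0.0846, 0.3297]
orientation: [-2.224, -2.217, 0.001]
force: [0.4, 0.6, -2.5]
opening: 0.0438
```

```bash
python3 - <<'E'
from h import *
print(moves([.6303,.084,.265],-.006),st()[0]["tool_pos"],st()[0]["opening"])
t,c=snap("top")
for n,z in [("green",.01)]:
  for k in blobs(t,n,150): print(n,plate(c,k,z))
E
```

```text
(array([-0.6,  6.1, 64.7]), 0.003) [0.62425187 0.0846047  0.32968944] 0.043802300849697204
green (array([0.6105, 0.3782]), 1.339, array([ 42.3, 101.5]))
```

apply_moves:
  deltas:
    - [30,[-0.6,6,20],0]
    - [30,[0,0,25],0]
    - [30,[0,0,13],0]
    - [30,[0,0,0],0]
    - [30,[0,0,0],0]

```text
t: 22.72
tool_pos: [0.6313, 0.0829, 0.2731]
orientation: [2.226, 2.216, 0.001]
force: [0.5, -0.5, -0.9]
opening: 0.0438
```

```bash
python3 - <<'E'
from h import *
print(moves([.6303,.084,.263],-.006),st()[0]["tool_pos"],st()[0]["force"])
E
```

```text
(array([ 1.1, -1. , 10.1]), 0.001) [0.6313317  0.08286438 0.27314317] [ 0.517423   -0.47715353 -0.89146031]
```

apply_moves:
  deltas:
    - [30,[1,-1,4],0]
    - [30,[0,0,3],0]
    - [30,[0,0,2],0]
    - [30,[0,0,1],0]
    - [30,[0,0,0],0]

```text
t: 23.35
tool_pos: [0.6302, 0.0837, 0.2628]
orientation: [2.227, 2.215, 0.001]
force: [0.4, 0.7, 0.5]
opening: 0.0436
```

apply_moves:
  deltas:
    - [30,[0,0,1],0]
    - [58,[0,0,0],0]
    - [58,[0,0,0],0]
    - [58,[0,0,-50],0]
    - [58,[0,0,-55],0]

```text
t: 23.98
tool_pos: [0.6294, 0.0837, 0.3658]
orientation: [-2.225, -2.214, 0.004]
force: [1.3, 0.2, 1.0]
opening: 0.0583
```

apply_moves:
  deltas:
    - [58,[60,-8,0],0]
    - [58,[60,-8,0],0]
    - [58,[60,-8,0],0]
    - [58,[0,0,0],0]
    - [58,[0,0,0],0]

```text
t: 24.6
tool_pos: [0.6068, 0.2638, 0.3659]
orientation: [2.226, 2.217, -0.002]
force: [0.7, -0.7, 0.1]
opening: 0.0581
```

```bash
python3 - <<'E'
from h import *
print(st()[0]["tool_pos"],st()[2]); im=find("green")
t,c=snap("top")
for n,z in [("copper",.076),("yellow",.086),("green",.01)]:
  for k in blobs(t,n,150): print(n,plate(c,k,z))
E
```

```text
[0.60678926 0.2638158  0.36593373] -0.004096052052042696
green [228  22] [290 147] (array([0.6066, 0.3655]), 1.331, array([ 43.7, 129.8]))
yellow (array([0.6356, 0.0821]), 1.557, array([ 46.6, 132.1]))
```

apply_moves:
  deltas:
    - [58,[51,0,0],0]
    - [58,[51,0,10],0]
    - [58,[0,0,50],0.118]
    - [58,[0,0,45],0.118]
    - [58,[0,0,0],0]

```text
t: 25.32
tool_pos: [0.6061, 0.3635, 0.2558]
orientation: [-2.472, -1.936, 0.015]
force: [0.6, -0.2, 0.2]
opening: 0.0581
```

apply_moves:
  deltas:
    - [58,[0,0,0],0]
    - [58,[0,0,0],0]

```text
t: 25.58
tool_pos: [0.6088, 0.3659, 0.2651]
orientation: [2.471, 1.939, 0.008]
force: [0.6, 0.6, -0.5]
opening: 0.058
```

```bash
python3 - <<'E'
from h import *
print(moves([.6066,.3655,.188],-.240),st()[0]["tool_pos"])
E
```

```text
(array([-1.1, -2.3, 77.1]), -0.0) [0.60875139 0.36585643 0.26513639]
```

apply_moves:
  deltas:
    - [58,[-1,-2.3,40],0]
    - [58,[0,0,36.5],0]
    - [58,[0,0,0],0]
    - [30,[0,0,0],0]
    - [30,[0,0,0],0]

```text
t: 26.2
tool_pos: [0.6056, 0.3656, 0.1865]
orientation: [2.472, 1.938, 0.004]
force: [0.1, -0.8, 4.0]
opening: 0.0438
```

apply_moves:
  deltas:
    - [30,[0,0,0],0]
    - [30,[0,0,-45],0]
    - [30,[0,0,-60],-0.118]
    - [30,[0,0,-45],-0.118]
    - [30,[0,0,0],0]

```text
t: 26.82
tool_pos: [0.6062, 0.3661, 0.3412]
orientation: [2.224, 2.215, 0.014]
force: [0.3, -0.2, -2.3]
opening: 0.0437
```

apply_moves:
  deltas:
    - [30,[-56,5,0],0]
    - [30,[-56,5,0],0]
    - [30,[-56,5,0],0]
    - [30,[-56,5,0],0]
    - [30,[-56,5,0],0]

```text
t: 27.45
tool_pos: [0.6278, 0.0835, 0.3327]
orientation: [-2.227, -2.213, 0.004]
force: [-0.5, -0.9, -1.7]
opening: 0.0439
```

apply_moves:
  deltas:
    - [30,[0,0,0],0]
    - [30,[0,0,0],0]
    - [30,[0,0,0],0]

```text
t: 27.82
tool_pos: [0.6282, 0.0867, 0.3341]
orientation: [-2.225, -2.216, 0.001]
force: [-0.3, 0.1, -2.5]
opening: 0.0436
```

```bash
python3 - <<'E'
from h import *
print(moves([.6303,.084,.275],-.006),st()[0]["tool_pos"],st()[0]["opening"])
im,c=snap("wrist"); cv2.imwrite("pics/w6.png",cv2.convertScaleAbs(im,alpha=1.3))
E
```

```text
(array([-2.7,  2.2, 59.1]), 0.002) [0.62822312 0.08665626 0.33409155] 0.04357283393185839
```

View pics/w6.png

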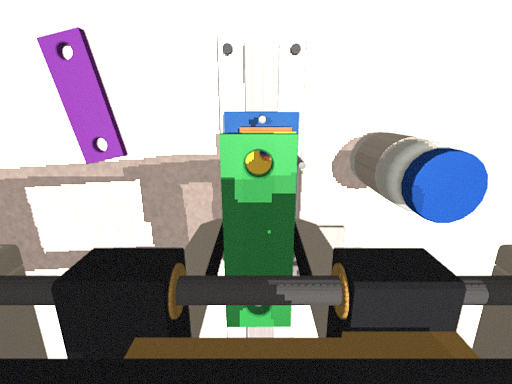

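Green is held level. Through its hole yellow is seen, and the edge of copper is visible at row 130. Lowering.

apply_moves:
  deltas:
    - [30,[-2.5,2,20],0]
    - [30,[0,0,20],0]
    - [30,[0,0,12],0]
    - [30,[0,0,0],0]
    - [30,[0,0,0],0]

```text
t: 28.5
tool_pos: [0.6308, 0.0828, 0.2833]
orientation: [2.227, 2.216, 0.001]
force: [-0.2, -0.2, -1.7]
opening: 0.0438
```

```bash
python3 - <<'E'
from h import *
print(moves([.6303,.084,.273],-.006),st()[0]["tool_pos"],st()[0]["force"])
E
```

```text
(array([ 1.2, -0.5, 10.3]), 0.001) [0.63075112 0.08282279 0.28333642] [-0.21394058 -0.23805493 -1.72147247]
```

apply_moves:
  deltas:
    - [30,[1,-0.5,4],0]
    - [30,[0,0,3],0]
    - [30,[0,0,2],0]
    - [30,[0,0,1],0]
    - [30,[0,0,0],0]

```text
t: 29.12
tool_pos: [0.63, 0.0838, 0.2728]
orientation: [-2.227, -2.216, 0.0]
force: [-0.4, -0.5, -1.0]
opening: 0.0436
```

apply_moves:
  deltas:
    - [30,[0,0,1],0]
    - [30,[0,0,0],0]

```text
t: 29.38
tool_pos: [0.6302, 0.0838, 0.2724]
orientation: [2.227, 2.216, 0.001]
force: [-1.7, -0.5, 3.0]
opening: 0.0435
```

apply_moves:
  deltas:
    - [58,[0,0,0],0]
    - [58,[0,0,0],0]
    - [58,[0,0,-60],0]
    - [58,[-30,0,-60],0]
    - [58,[-60,0,-10],0]

```text
t: 30.0
tool_pos: [0.6308, -0.0032, 0.4041]
orientation: [2.218, 2.215, 0.011]
force: [1.2, -0.7, 0.1]
opening: 0.0581
```

apply_moves:
  deltas:
    - [58,[-8,0,0],0]
    - [58,[0,0,0],0]
    - [58,[0,0,0],0]

```text
t: 30.38
tool_pos: [0.6294, -0.011, 0.3966]
orientation: [-2.225, -2.216, 0.001]
force: [0.4, 0.1, -0.2]
opening: 0.0579
```

```bash
python3 - <<'E'
from h import *
print(st()[0]["tool_pos"],st()[2]); im=find("green",.096); cv2.imwrite("pics/w7.png",cv2.convertScaleAbs(cv2.resize(im[0:190,150:380],None,fx=3.4,fy=3.15,interpolation=cv2.INTER_CUBIC),alpha=1.3))
c=viewer.get_calibration("wrist")
for n,z in (("blue",.056),):
  for k in blobs(im,n,200): print(n,plate(c,k,z))
for y in (-48,48):
  X=[.6303-y*0.006e-3,.084+y/1e3,.096]; print("exp hole",proj(c,X))
t,c=snap("top"); cv2.imwrite("pics/t7.png",t)
for k in blobs(t,"red",10)+blobs(t,"green",100): print(k[:,0].mean(0),cv2.contourArea(k),plate(c,k,.13))
E
```

```text
[ 0.62937646 -0.01098924  0.39659803] -0.004123643336149103
green [235  15] [284 159] (array([0.6301, 0.0839]), 1.563, array([ 44.3, 130.6]))
blue (array([0.7961, 0.1252]), -0.003, array([66.6, 74.5]))
blue (array([0.6119, 0.0841]), -1.568, array([ 31.2, 159. ]))
exp hole [259.5231089 142.0147226]
exp hole [258.73982819  36.35871987]
[413.57142857  96.73015873] 76.5 (array([ 0.8152, -0.4556]), -1.556, array([11.6, 71.9]))
[412.29032258  78.19354839] 68.0 (array([ 0.8707, -0.4553]), -1.557, array([11.8, 72.4]))
[361.61111111 223.38888889] 24.0 (array([ 0.4657, -0.3039]), -1.555, array([15.7, 15.8]))
[337.5625 226.625 ] 22.0 (array([ 0.4543, -0.2398]), -0.014, array([13.1, 15.8]))
[219.56410256 162.6025641 ] 379.0 (array([0.6211, 0.0744]), -1.556, array([44. , 72.4]))
```

View pics/w7.png

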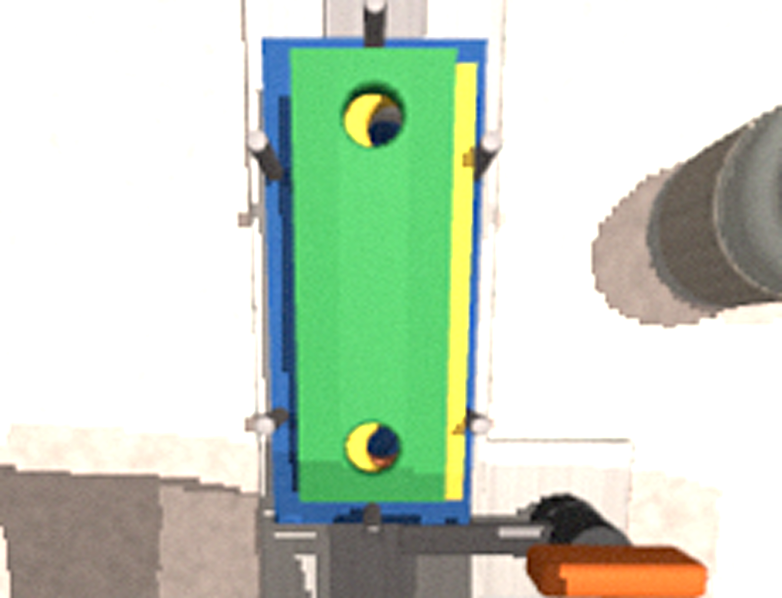

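Green sits on the nest (0.6301,0.0839), but yellow sticks out about 5 mm to +x. I'll square the stack by straddling it low at the middle and closing the jaws centred on the nest.

apply_moves:
  deltas:
    - [68,[47,0.5,0],0]
    - [68,[48,0.5,0],0]
    - [68,[0,0,40],0]
    - [68,[0,0,40],0]
    - [68,[0,0,0],0]

```text
t: 31.1
tool_pos: [0.6292, 0.0839, 0.3132]
orientation: [-2.221, -2.214, 0.01]
force: [-0.6, -0.2, -0.1]
opening: 0.0678
```

apply_moves:
  deltas:
    - [68,[0,0,0],0]
    - [68,[0,0,0],0]

```text
t: 31.35
tool_pos: [0.6319, 0.083, 0.3205]
orientation: [2.225, 2.214, 0.005]
force: [0.2, -0.3, 0.1]
opening: 0.0682
```

```bash
python3 - <<'E'
from h import *
print(moves([.6303,.084,.246],-.006),st()[0]["tool_pos"],st()[0]["opening"])
E
```

```text
(array([ 1. , -1.9, 74.5]), 0.001) [0.63187359 0.08295626 0.32051959] 0.06817677055777306
```

apply_moves:
  deltas:
    - [68,[1,-1.6,35],0]
    - [68,[0,0,30],0]
    - [68,[0,0,8],0]
    - [68,[0,0,0],0]
    - [68,[0,0,0],0]

```text
t: 31.98
tool_pos: [0.6304, 0.0839, 0.2471]
orientation: [2.226, 2.214, 0.004]
force: [-0.3, -0.1, -0.2]
opening: 0.0683
```

apply_moves:
  deltas:
    - [50,[0,0,0],0]
    - [40,[0,0,0],0]
    - [40,[0,0,0],0]
    - [40,[0,0,0],0]
  grip_force: 15

```text
t: 32.48
tool_pos: [0.6297, 0.0839, 0.2456]
orientation: [2.226, 2.215, 0.001]
force: [-0.1, -0.3, 5.0]
opening: 0.0439
```

apply_moves:
  deltas:
    - [54,[0,0,0],0]
    - [58,[0,0,0],0]
    - [58,[0,0,-40],0]
    - [58,[0,0,-60],0]
    - [58,[-40,0,-45],0]

```text
t: 33.1
tool_pos: [0.6292, 0.0456, 0.3921]
orientation: [2.223, 2.22, 0.002]
force: [2.0, -1.1, -0.3]
opening: 0.0578
```

apply_moves:
  deltas:
    - [58,[-55,0,0],0]
    - [58,[0,0,0],0]
    - [58,[0,0,0],0]

```text
t: 33.48
tool_pos: [0.6288, -0.011, 0.389]
orientation: [-2.227, -2.214, 0.001]
force: [-0.1, 0.9, 0.0]
opening: 0.0581
```

```bash
python3 - <<'E'
from h import *
print(st()[0]["tool_pos"],st()[2]); im=find("green",.096); cv2.imwrite("pics/w8.png",cv2.convertScaleAbs(cv2.resize(im[0:190,150:380],None,fx=3.4,fy=3.15,interpolation=cv2.INTER_CUBIC),alpha=1.3))
c=viewer.get_calibration("wrist")
for k in blobs(im,"blue",200): print(plate(c,k,.056))
E
```

```text
[ 0.62875591 -0.0110112   0.3889509 ] -0.005810970252178902
green [235  12] [284 160] (array([0.6301, 0.084 ]), 1.564, array([ 44.6, 130.3]))
(array([0.7969, 0.1264]), -0.004, array([67.5, 75.4]))
(array([0.649 , 0.0839]), 1.558, array([ 30.2, 159.4]))
(array([0.612 , 0.0846]), 1.567, array([ 30.9, 158.1]))
```

View pics/w8.png

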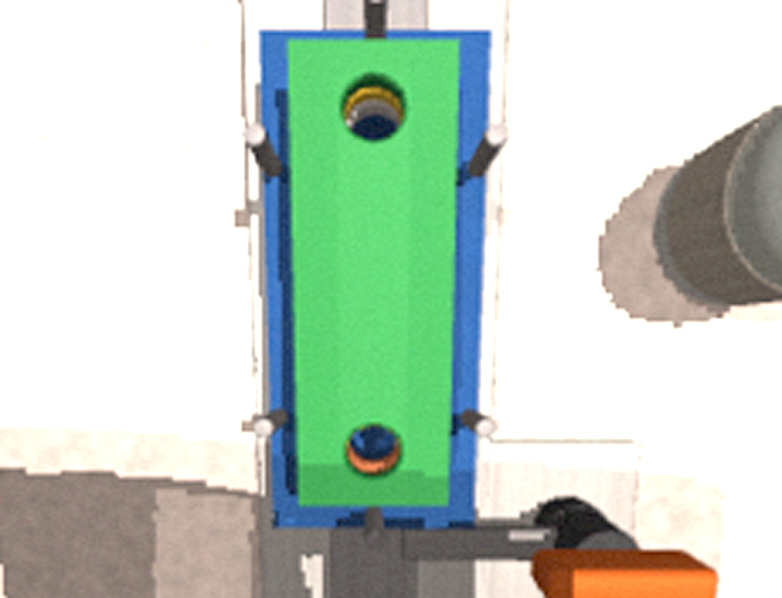

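The stack is now aligned. Through the holes I see copper and yellow edges by 1–2 mm only. The bores are at nest ±48 mm. Next, the pins.

apply_moves:
  deltas:
    - [40,[-55,-29,0],0]
    - [40,[-55,-29,0],0]
    - [40,[-55,-29,0],0]
    - [40,[-55,-29,0],0]
    - [40,[-55,-29,0],0]

```text
t: 34.15
tool_pos: [0.4821, -0.2855, 0.3894]
orientation: [-2.224, -2.218, -0.0]
force: [0.2, -0.6, 0.0]
opening: 0.0399
```

apply_moves:
  deltas:
    - [40,[-54,-29,0],0]
    - [40,[0,0,0],0]
    - [40,[0,0,0],0]
    - [40,[0,0,0],0]

```text
t: 34.65
tool_pos: [0.4544, -0.3377, 0.3896]
orientation: [-2.224, -2.218, -0.001]
force: [0.4, 0.4, -0.5]
opening: 0.0399
```

```bash
python3 - <<'E'
from h import *
print(st()[0]["tool_pos"],st()[2]); im,c=snap("wrist"); cv2.imwrite("pics/w9.png",cv2.convertScaleAbs(im,alpha=1.3))
h=cv2.cvtColor(im,cv2.COLOR_BGR2HSV)
m=cv2.inRange(h,(0,120,50),(6,255,255))|cv2.inRange(h,(174,120,50),(180,255,255))
cs,_=cv2.findContours(m,cv2.RETR_EXTERNAL,cv2.CHAIN_APPROX_NONE)
for k in cs:
  if cv2.contourArea(k)>100: 
    print(cv2.boundingRect(k),cv2.contourArea(k),plate(c,k,.13))
    # brightness of top face
    mm=np.zeros_like(m); cv2.drawContours(mm,[k],-1,255,-1); v=h[...,2][mm>0]; th,_=cv2.threshold(v,0,255,cv2.THRESH_OTSU)
    t=((h[...,2]>th)&(mm>0)).astype(np.uint8); k2=max(cv2.findContours(t,cv2.RETR_EXTERNAL,cv2.CHAIN_APPROX_NONE)[0],key=cv2.contourArea)
    print("  top",th,cv2.boundingRect(k2),plate(c,k2,.13))
E
```

```text
[ 0.45435327 -0.33766136  0.38955466] -0.002546494307923632
(257, 146, 25, 28) 455.0 (array([ 0.4646, -0.3021]), 1.108, array([21.4, 23.3]))
  top 142.0 (258, 150, 24, 22) (array([ 0.4646, -0.3025]), -0.002, array([18.7, 20.3]))
(245, 71, 27, 29) 539.5 (array([ 0.4544, -0.2402]), 1.216, array([20.9, 21.2]))
  top 138.0 (246, 71, 25, 28) (array([ 0.4544, -0.2398]), 0.76, array([19.6, 20.3]))
```

View pics/w9.png

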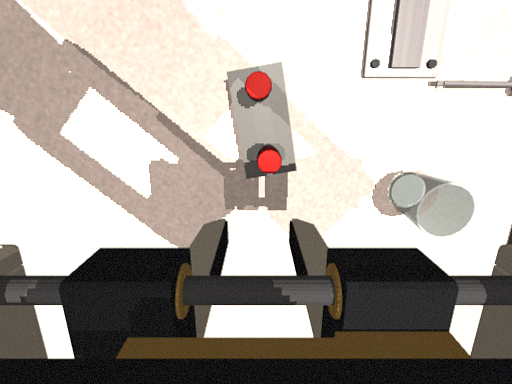

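Pin tops are at (258,86) and (270,161), i.e. world (0.4544,-0.240) and (0.4646,-0.3028). The beaker is well clear at (430,205).

apply_moves:
  deltas:
    - [40,[49,0,0],0]
    - [40,[48.7,0,0],0]
    - [40,[0,0,45],0]
    - [40,[0,0,0],0]
    - [40,[0,0,0],0]

```text
t: 35.33
tool_pos: [0.4542, -0.2414, 0.3459]
orientation: [2.226, 2.216, 0.0]
force: [-0.4, -0.2, 0.7]
opening: 0.0399
```

```bash
python3 - <<'E'
from h import *
print(moves([.4544,-.240,.281],-.006),st()[0]["tool_pos"])
E
```

```text
(array([ 1.4,  0.1, 64.9]), 0.002) [ 0.45424195 -0.24142776  0.34591626]
```

apply_moves:
  deltas:
    - [40,[1.4,0,35],0]
    - [40,[0,0,30],0]
    - [40,[0,0,0],0]
    - [40,[0,0,0],0]
    - [15,[0,0,0],0]

```text
t: 35.95
tool_pos: [0.4546, -0.2408, 0.2821]
orientation: [2.225, 2.213, 0.001]
force: [0.7, 0.3, -0.4]
opening: 0.0341
```

apply_moves:
  deltas:
    - [15,[0,0,0],0]
    - [15,[0,0,0],0]
    - [15,[0,0,0],0]
  grip_force: 40

```text
t: 36.33
tool_pos: [0.4541, -0.2404, 0.2808]
orientation: [2.226, 2.215, 0.0]
force: [-0.2, -0.5, 5.2]
opening: 0.0215
```

```bash
python3 - <<'E'
from h import *
s=st()[0];print(s["tool_pos"],s["force"],s["opening"])
E
```

```text
[ 0.45414594 -0.24036891  0.28079074] [-0.19119507 -0.5261053   5.24868873] 0.021513872392187983
```

apply_moves:
  deltas:
    - [15,[0,0,-45],0]
    - [15,[0,0,-50],0]
    - [15,[0,0,-35],0]
    - [15,[46,29,0],0]
    - [15,[46,29,0],0]

```text
t: 36.95
tool_pos: [0.5126, -0.1478, 0.4101]
orientation: [2.229, 2.213, 0.0]
force: [0.3, -0.4, -2.5]
opening: 0.0212
```

apply_moves:
  deltas:
    - [15,[46,29,0],0]
    - [15,[46,29,0],0]
    - [15,[46,30,0],0]
    - [15,[46,30,0],0]
    - [15,[0,0,0],0]

```text
t: 37.58
tool_pos: [0.6321, 0.0385, 0.4079]
orientation: [-2.22, -2.219, 0.002]
force: [-1.4, -0.5, -1.8]
opening: 0.0216
```

apply_moves:
  deltas:
    - [15,[0,0,0],0]
    - [15,[0,0,0],0]

```text
t: 37.83
tool_pos: [0.6308, 0.0339, 0.4096]
orientation: [-2.228, -2.214, 0.001]
force: [-0.1, 0.2, -1.7]
opening: 0.0213
```

```bash
python3 - <<'E'
from h import *
print(moves([.6299,.0362,.385],-.006),st()[0]["tool_pos"],st()[0]["opening"])
im,c=snap("wrist"); cv2.imwrite("pics/w10.png",cv2.convertScaleAbs(cv2.resize(im[60:340,130:390],None,fx=2.5,fy=2.1),alpha=1.5))
p=st()[0]["tool_pos"]; print([(proj(c,p-[0,0,d]).round(1)) for d in (.167,.273)])
E
```

```text
(array([ 2.3, -0.9, 24.6]), -0.0) [0.63080128 0.03393206 0.40962672] 0.021335310259548018
[array([258., 247.]), array([258.2, 194.3])]
```

View pics/w10.png

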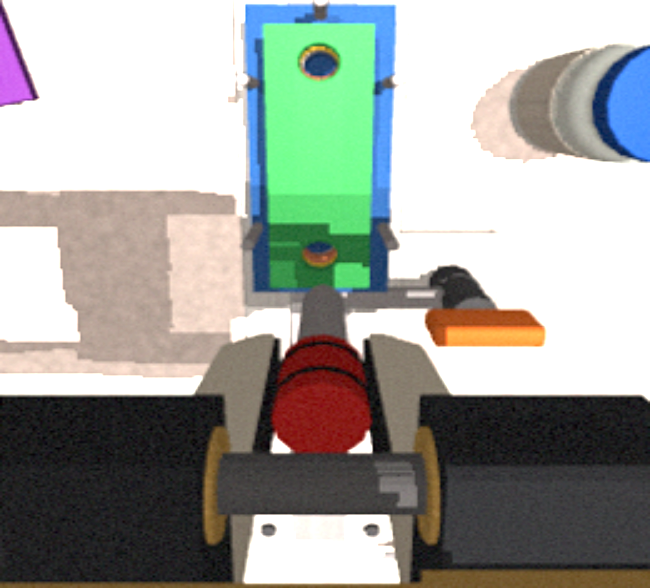

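The pin hangs vertical with its tip at crop (320,286), where predicted. Aligning over bore_a.

apply_moves:
  deltas:
    - [15,[2.3,-0.8,15],0]
    - [15,[0,0,12],0]
    - [15,[0,0,0],0]
    - [15,[0,0,0],0]

```text
t: 38.38
tool_pos: [0.6304, 0.0372, 0.3827]
orientation: [-2.227, -2.216, 0.0]
force: [-0.6, 0.6, -1.7]
opening: 0.0214
```

```bash
python3 - <<'E'
from h import *
print(moves([.6299,.0362,.297],-.006),st()[0]["tool_pos"])
E
```

```text
(array([-1. , -0.4, 85.7]), 0.001) [0.63036356 0.03721739 0.38270059]
```

apply_moves:
  deltas:
    - [15,[-1,-0.4,8],0]
    - [15,[0,0,8],0]
    - [15,[0,0,6],0]
    - [15,[0,0,6],0]
    - [15,[0,0,0],0]

```text
t: 39.0
tool_pos: [0.6298, 0.0363, 0.354]
orientation: [-2.226, -2.215, 0.001]
force: [0.6, 0.6, -3.2]
opening: 0.0211
```

apply_moves:
  deltas:
    - [15,[0,0,5],0]
    - [15,[0,0,5],0]
    - [15,[0,0,5],0]
    - [15,[0,0,0],0]

```text
t: 39.5
tool_pos: [0.6298, 0.0364, 0.3391]
orientation: [-2.226, -2.215, 0.001]
force: [-0.5, 1.8, -2.2]
opening: 0.0215
```

apply_moves:
  deltas:
    - [15,[0,0,5],0]
    - [15,[0,0,5],0]
    - [15,[0,0,5],0]
    - [15,[0,0,5],0]
    - [15,[0,0,0],0]

```text
t: 40.12
tool_pos: [0.6303, 0.0369, 0.3203]
orientation: [2.226, 2.216, 0.003]
force: [0.3, 5.2, 2.2]
opening: 0.0213
```

apply_moves:
  deltas:
    - [15,[0,0,5],0]
    - [15,[0,0,5],0]
    - [15,[0,0,5],0]
    - [15,[0,0,0],0]

```text
t: 40.62
tool_pos: [0.6301, 0.0367, 0.3051]
orientation: [2.227, 2.216, 0.002]
force: [-0.2, 4.2, 1.7]
opening: 0.0214
```

apply_moves:
  deltas:
    - [15,[0.5,0,3],0]
    - [15,[0,0,3],0]
    - [15,[0,0,2],0]
    - [15,[0,0,1],0]
    - [15,[0,0,0],0]

```text
t: 41.25
tool_pos: [0.6303, 0.0368, 0.2969]
orientation: [2.226, 2.215, 0.001]
force: [-3.2, 3.8, 7.8]
opening: 0.0216
```

apply_moves:
  deltas:
    - [15,[0,0,1],0]
    - [15,[0,0,0],0]

```text
t: 41.5
tool_pos: [0.6303, 0.0368, 0.2968]
orientation: [2.226, 2.215, 0.002]
force: [-4.4, 3.9, 13.4]
opening: 0.0213
```

Pin 1 is home at TCP z 0.2968, as predicted, with contact force. Releasing, then pin 2.

apply_moves:
  deltas:
    - [40,[0,0,0],0]
    - [40,[0,0,0],0]
    - [40,[0,0,-40],0]
    - [40,[0,0,-50],0]
    - [40,[-48.5,-23.7,0],0]

```text
t: 42.12
tool_pos: [0.6078, -0.0104, 0.3901]
orientation: [2.218, 2.215, 0.009]
force: [-0.1, -2.0, 0.2]
opening: 0.0399
```

apply_moves:
  deltas:
    - [40,[-48.5,-23.7,0],0]
    - [40,[-48.5,-23.7,0],0]
    - [40,[-48.5,-23.7,0],0]
    - [40,[-48.5,-23.7,0],0]
    - [40,[-48.5,-23.7,0],0]

```text
t: 42.75
tool_pos: [0.4851, -0.2552, 0.3844]
orientation: [-2.227, -2.215, 0.001]
force: [0.9, 0.5, 1.2]
opening: 0.04
```

apply_moves:
  deltas:
    - [40,[-48.5,-23.7,0],0]
    - [40,[0,0,30],0]
    - [40,[0,0,0],0]
    - [40,[0,0,0],0]
    - [40,[0,0,0],0]

```text
t: 43.38
tool_pos: [0.4631, -0.3015, 0.3561]
orientation: [2.224, 2.216, 0.0]
force: [0.4, 0.9, 0.4]
opening: 0.0398
```

```bash
python3 - <<'E'
from h import *
print(moves([.4646,-.3028,.281],-.006),st()[0]["tool_pos"])
E
```

```text
(array([-1.2,  1.4, 75.1]), 0.002) [ 0.46306458 -0.30152598  0.35610541]
```

apply_moves:
  deltas:
    - [40,[-1.2,1.4,40],0]
    - [40,[0,0,35],0]
    - [40,[0,0,0],0]
    - [40,[0,0,0],0]
    - [15,[0,0,0],0]

```text
t: 44.0
tool_pos: [0.4646, -0.3036, 0.2823]
orientation: [2.224, 2.214, 0.001]
force: [-0.0, -0.5, -0.7]
opening: 0.0342
```

apply_moves:
  deltas:
    - [15,[0,0,0],0]
    - [15,[0,0,0],0]
    - [15,[0,0,0],0]
    - [15,[0,0,-45],0]
    - [15,[0,0,-50],0]

```text
t: 44.62
tool_pos: [0.4633, -0.3027, 0.3743]
orientation: [-2.225, -2.213, 0.001]
force: [1.2, -0.8, -1.0]
opening: 0.0213
```

apply_moves:
  deltas:
    - [15,[0,0,-50],0]
    - [15,[54.5,20.8,0],0]
    - [15,[54.5,20.8,0],0]
    - [15,[54.5,20.8,0],0]
    - [15,[54.5,20.8,0],0]

```text
t: 45.25
tool_pos: [0.5483, -0.0838, 0.4244]
orientation: [-2.227, -2.215, 0.001]
force: [0.8, -0.6, -1.0]
opening: 0.0213
```

apply_moves:
  deltas:
    - [15,[54.5,20.8,0],0]
    - [15,[54.5,20.8,0],0]
    - [15,[54.5,20.8,0],0]
    - [15,[54.5,20.8,0],0]
    - [15,[0,0,0],0]

```text
t: 45.88
tool_pos: [0.6326, 0.136, 0.423]
orientation: [-2.22, -2.22, 0.002]
force: [-0.8, -0.5, -1.4]
opening: 0.0215
```

apply_moves:
  deltas:
    - [15,[0,0,0],0]
    - [15,[0,0,0],0]

```text
t: 46.12
tool_pos: [0.6322, 0.1308, 0.4247]
orientation: [2.229, 2.214, -0.001]
force: [0.9, 0.9, -0.9]
opening: 0.0212
```

```bash
python3 - <<'E'
from h import *
print(moves([.631,.1328,.382],-.006),st()[0]["tool_pos"],st()[0]["opening"])
im,c=snap("wrist"); cv2.imwrite("pics/w11.png",cv2.convertScaleAbs(cv2.resize(im[60:340,130:390],None,fx=2.5,fy=2.1),alpha=1.5))
p=st()[0]["tool_pos"]; print([((proj(c,p-[0,0,d])-[130,60])*[2.5,2.1]).round(1) for d in (.167,.273)])
E
```

```text
(array([ 2. , -1.2, 42.7]), -0.0) [0.6322143  0.13082311 0.42473403] 0.021199944976565122
[array([319.8, 392.5]), array([320.3, 281.9])]
```

View pics/w11.png

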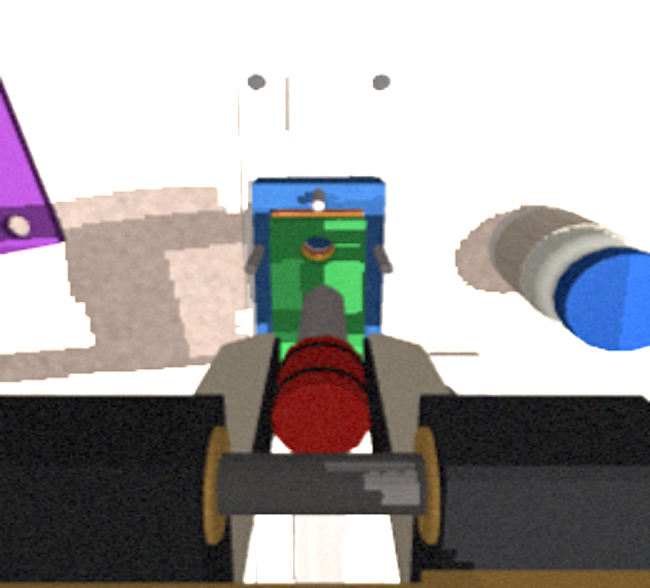

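Pin 2 is held vertical, its tip at crop (322,286) and the bore_b hole at (318,248). Inserting.

apply_moves:
  deltas:
    - [15,[2,-1.2,15],0]
    - [15,[0,0,18],0]
    - [15,[0,0,10],0]
    - [15,[0,0,0],0]
    - [15,[0,0,0],0]

```text
t: 46.8
tool_pos: [0.6313, 0.1341, 0.3822]
orientation: [2.227, 2.216, 0.001]
force: [-0.1, -0.0, -1.2]
opening: 0.0213
```

```bash
python3 - <<'E'
from h import *
print(moves([.631,.1328,.297],-.006),st()[0]["tool_pos"])
E
```

```text
(array([-1.3, -0.4, 85.2]), 0.001) [0.63132889 0.13409129 0.38219369]
```

apply_moves:
  deltas:
    - [15,[-1.3,-0.3,8],0]
    - [15,[0,0,8],0]
    - [15,[0,0,6],0]
    - [15,[0,0,6],0]
    - [15,[0,0,0],0]

```text
t: 47.42
tool_pos: [0.6306, 0.1329, 0.353]
orientation: [-2.226, -2.215, 0.001]
force: [-0.6, 0.9, -1.6]
opening: 0.0215
```

apply_moves:
  deltas:
    - [15,[0,0,5],0]
    - [15,[0,0,5],0]
    - [15,[0,0,5],0]
    - [15,[0,0,0],0]

```text
t: 47.92
tool_pos: [0.6307, 0.1328, 0.3381]
orientation: [-2.226, -2.216, 0.001]
force: [-1.2, 2.4, -1.9]
opening: 0.0212
```

apply_moves:
  deltas:
    - [15,[0,0,5],0]
    - [15,[0,0,5],0]
    - [15,[0,0,5],0]
    - [15,[0,0,5],0]
    - [15,[0,0,0],0]

```text
t: 48.55
tool_pos: [0.6308, 0.1329, 0.3183]
orientation: [-2.227, -2.216, 0.0]
force: [-0.2, 4.6, 0.2]
opening: 0.0214
```

apply_moves:
  deltas:
    - [15,[0,0,5],0]
    - [15,[0,0,5],0]
    - [15,[0,0,4],0]
    - [15,[0,0,0],0]

```text
t: 49.05
tool_pos: [0.6307, 0.1327, 0.3042]
orientation: [-2.227, -2.215, 0.001]
force: [-0.4, 3.8, 1.3]
opening: 0.0213
```

apply_moves:
  deltas:
    - [15,[0.5,0,3],0]
    - [15,[0,0,2],0]
    - [15,[0,0,2],0]
    - [15,[0,0,1],0]
    - [15,[0,0,0],0]

```text
t: 49.68
tool_pos: [0.6308, 0.1331, 0.2972]
orientation: [2.227, 2.216, -0.001]
force: [-2.9, 2.2, 7.8]
opening: 0.0213
```

apply_moves:
  deltas:
    - [15,[0,0,1],0]
    - [15,[0,0,0],0]

```text
t: 49.92
tool_pos: [0.6309, 0.1331, 0.297]
orientation: [2.227, 2.215, 0.0]
force: [-5.2, 1.7, 12.1]
opening: 0.0212
```

Pin 2 is home too. Releasing and retreating for a last look.

apply_moves:
  deltas:
    - [40,[0,0,0],0]
    - [40,[0,0,0],0]
    - [40,[0,0,-50],0]
    - [40,[0,0,-60],0]
    - [40,[-60,0,0],0]

```text
t: 50.55
tool_pos: [0.6318, 0.0756, 0.4126]
orientation: [2.216, 2.217, 0.013]
force: [1.7, -1.3, 0.5]
opening: 0.0398
```

apply_moves:
  deltas:
    - [40,[-60,0,0],0]
    - [40,[-45,0,0],0]
    - [40,[0,0,0],0]
    - [40,[0,0,0],0]

```text
t: 51.05
tool_pos: [0.63, -0.0317, 0.4053]
orientation: [-2.227, -2.215, 0.001]
force: [1.2, -0.4, -0.8]
opening: 0.0402
```

```bash
python3 - <<'E'
from h import *
print(st()[0]["tool_pos"]); im,c=snap("wrist"); s,cs=snap("side")
print("green",[plate(c,k,.096) for k in blobs(im,"green",500)])
h=cv2.cvtColor(im,cv2.COLOR_BGR2HSV); m=cv2.inRange(h,(0,120,40),(4,255,255))|cv2.inRange(h,(174,120,40),(180,255,255))
for k in cv2.findContours(m,cv2.RETR_EXTERNAL,cv2.CHAIN_APPROX_NONE)[0]:
  if cv2.contourArea(k)>150: print("red",cv2.boundingRect(k),plate(c,k,.146))
a=cv2.resize(im[0:200,130:390],(400,308)); b=cv2.resize(s[110:230,220:376],(400,308),interpolation=cv2.INTER_CUBIC)
cv2.imwrite("pics/f.png",cv2.convertScaleAbs(np.hstack([a,b]),alpha=1.3))
E
```

```text
[ 0.63001871 -0.03166962  0.40526794]
green [(array([0.6308, 0.0811]), 1.567, array([ 44.5, 123.6]))]
red (247, 110, 25, 25) (array([0.631 , 0.0364]), -0.005, array([19.7, 20.3]))
red (246, 0, 25, 21) (array([0.6306, 0.1196]), -0.005, array([13.4, 18.3]))
```

View pics/f.png

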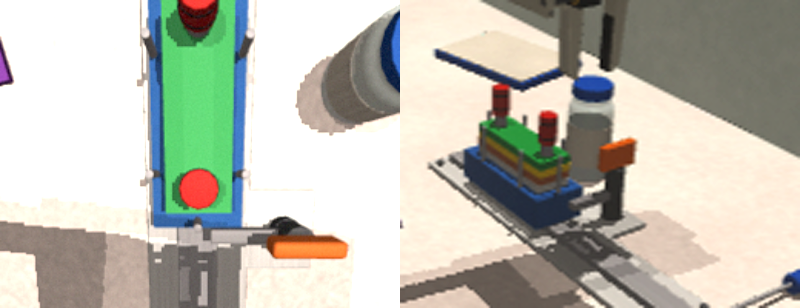

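The final view shows copper, yellow and green stacked flat and flush. Both pins are upright and home, the clamp finger is across the rail, and the jar is untouched. Handing in.

```bash
python3 -c "
from plant import order; print(order.close_job())"
```

```text
the job is handed in; nothing more can be done
None
```

The job is done and handed in at about 51 s of the 210 s allowed; the simulator gave no verdict.

- **Carriage and clamp:** I pushed the carriage along its rail until the force jumped to 46 N at the stop. I then turned the knob clockwise until it hit its end. The last view shows the steel finger across the rail behind the carriage. I did not read the joint values directly.
- **Plates:** only copper, yellow and green were there. There was no black plate, and I left the two purple look-alikes alone. I stacked the three on the floating end plate. After placing green, yellow was about 5 mm out to the side, so I squared the stack with the jaws, and the next look showed the holes in line to within 1–2 mm.
- **Pins:** both pins bottomed at the height I had worked out (TCP z of 0.297 m), with 12–13 N of contact force.
- **Last checks:**
  - In the pictures the three plates look flush and flat, and both pins look upright.
  - The pin at bore_a measured about 1 mm from its expected axis.
  - In the last view the far pin and the end of the stack were cut off by the picture edge. The pin at bore_b and the green plate's position could therefore not be measured again there; bore_b rests on the arm's position and force at insertion.
  - The jar was seen in place at the end. Nothing went near the beaker or screwdriver, but I did not measure them again.

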